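# Angle the brass bar past the post into the stock bay

### The job

Push the square brass bar along the bench into the wooden stock bay, angling its left end in behind the steel post and then swinging the right end in after it, until the bar lies flush along the bay's back wall. Only push it with the fingers: it must stay flat on the bench and never be lifted. Leave the jar, the steel block and the pot where they stand, and finish with the hand clear.

Things in the scene. Friction and masses are not known exactly. Their poses are not given: they have to be found in the camera images.
- bay: Fixed three-sided wooden bay, green floor level with the bench, open at the front (its -x side) and top. Inside: y -140 to +140 mm, x -35 (mouth) to +35 mm (face of the back wall). Back wall and both end walls (these x -35 to +35) are 12 mm thick, 30 mm high. Origin: centre of the inside, bench level; x points from mouth to back wall, y to the left along the bay, z up.
- post: Fixed upright steel post with a red band, 16 mm in diameter, 50 mm high, just in front of the bay's mouth: in the bay's frame its axis is at x -43 mm, y +62 to +80 mm. The bar is longer than the opening between the post and the right end wall, so it cannot go straight in. Origin: on its axis, at bench level.
- bar: Loose square brass bar, 220 mm long (its y), 22 mm wide (x) and 22 mm high, 0.3 to 0.55 kg, lying on the bench in front of the bay, roughly parallel to it at the start, its middle 50 to 115 mm right of the bay's. It slides and turns with dry friction. Origin: centre of its underside; x points to the bay, y to its left end, z up.
- bar_left (a point): Centre of the bar's left end face (the bar's y = +110 mm), 11 mm above its underside. It ends up behind the post.
- bar_right (a point): Centre of the bar's right end face (the bar's y = -110 mm), 11 mm above its underside.
- jar: Loose small amber glass jar with a white cap, 46 mm in diameter, 45 mm high; not to be disturbed. Origin: centre of its underside. The jar, block and pot stand in shuffled places: left of the bar's start, behind the bay, and right of the bay.
- block: Loose steel doming block, 42 x 42 x 40 mm high; not to be disturbed. Origin: centre of its underside.
- pot: Loose small white ceramic cup, 48 mm across the rim, 34 mm high; not to be disturbed. Origin: centre of its underside.
Not all that is in view belongs to the job. Of the things like the bar, leave any that is black or pink; of the rest the larger one is meant.

How it is judged:
By the outcome, as a careful person would: the job done as asked, in the order asked, and still so for the second after the job is handed in, with the robot touching nothing.
It also fails if it takes over 72 s, if anything falls off the work surface, if the arm or the gripper's body presses on something with over 40 N, if the wrist force passes 120 N, or if a joint passes its speed limit or range.

### The arm

A 6-joint arm with a two-finger parallel gripper is mounted at the origin on the work surface. World frame = base frame: x ahead of the robot, y to its left, z up, the work surface at z = 0. Lengths are in mm, angles in rad, forces in N, time in s.
With the tool pointing down it reaches from about 350 to 1000 mm from the base axis. Payload 7.1 kg.
Tool frame: the origin (TCP) lies at the very end of the fingers, on their centre line; the grasp point (between the pads) lies 19 mm behind it; z points along the fingers, y is the line along which they close (so a half turn about z gives the same grasp; the last joint's range is limited). The gripper opens to 85 mm and grips with 20 to 120 N. Pads are 22 mm wide; open, the fingers measure 114 mm over their backs; the gripper's body (76 mm by 85 mm) begins 54 mm behind the grasp point. The pads swing forward as they close: fully open they stand 13 mm farther back than shut.
Start: joints at [1.302, 0.423, 1.63, -0, 1.089, -0.019], TCP at [154.475, 605.593, 231.319] pointing down, gripper open.
Joint ranges: [-3, 3], [-0.9, 2.11], [0.09, 2.58], [-1.31, 4.45], [0.11, 2.69], [-2.54, 2.54]. Speed limits (rad/s): [2.39, 2.39, 3.01, 3.14, 3.14, 3.14].

### API

Orientations are given as a rotation vector (axis times angle).
In Python, from cell import manip, snapshot, camera_params gives the robot as it stands.
- The arm moves only by the tool apply_moves, never from a script. Its argument "steps" is a list of rows, each a list of 3 entries, a list of its own where there are three numbers: the finger opening in cm, from 0 to 8.54, then the shift along the tool's x, y, z in cm, then the turn about the tool's z in degrees. In form: [[grip, [dx, dy, dz], yaw], ...]. A call has 1 to 12 rows; each row shifts and turns the commanded pose from where the row before left it, along the tool's axes as they then stand; what a row does not reach is not made up. A row lasts 1/10 s, in which the tool goes at most 50 mm and 8.59 degrees, less where a joint would pass 70% of its speed; a pose out of reach is approached as far as the arm can. A call with a gripper value outside its range is refused whole. The fingers move at their own pace and stop on an object; "force" is the grip in N (left out, the last holds). Time passes only in rows, so rows that do not move let the fingers close. It gives the time, the measured TCP pose, the force, the opening and the grip force at its end, in the units of the state.
- manip.get_state(): the state, without advancing time (a new reading comes with each control period).
- snapshot(name): name is "scene" or "top" or "wrist"; returns the picture (400x640x3 uint8, red, green, blue); there is no depth.
- camera_params(name): a dict with "K" (3x3 intrinsics, pixels), "position" and "orientation" of the camera in the world. Camera axes: x right, y down, z forward; pixel columns grow to the right and rows downward; lengths in mm; the calibration is good to about 2 mm. A picture is of the moment at which its call begins: read the wrist's pose just before it. camera_params takes no time and is no camera call; for the wrist camera it gives the pose at the moment of the call.
- manip.sign_off(): hands the job in; it is judged then, once.
The state is a dict: "time_s": time; "joint_pos": joint angles; "dq": joint speeds; "joint_torque": joint torques, N m; "tcp_pos": TCP position; "orientation": TCP orientation; "contact_force": force on the tool from outside, world axes, zero at the start; "torque": the same for the moment, N m; "width": opening from 0.0 (shut) to 1.0 (fully open); "finger_force": force on a finger pad.
Only numpy, scipy, OpenCV 4.12 (cv2) and the standard library are available. Lean on these libraries where they do the work, as an engineer would, in place of code of your own. Each camera call takes 0.05 s, during which the arm holds its last target. There are 200 camera calls.

## Working session

There is one attempt and no reset: what is moved stays moved. The work goes in short steps, Python scripts to look and compute and a tool call to move; the robot and the scene stay as the last step left them, time stands still between calls to the robot, and variables do not carry over. Pictures are saved under pics/ and viewed, at most 10 in all, crops included, and the job is handed in when it is done.

Besides the shell and the picture viewer there is one more tool, called after "Call:" by a JSON object that holds its "name" and its "arguments". apply_moves: Moves the arm, as the interface text tells. Its arguments: {"type":"object","properties":{"steps":{"type":"array"},"force":{"type":"number"}},"required":["steps"]}

```bash
mkdir -p pics; ls; python3 - <<'E'
from cell import manip, snapshot, camera_params
import cv2
for n in ("scene","top"):
    im=snapshot(n); cv2.imwrite(f"pics/{n}0.png",im[...,::-1]); p=camera_params(n); print(n,p)
s=manip.get_state(); print(s['time_s'],s['tcp_pos'],s['orientation'],s['width'])
E
```

```text
pics
scene {'K': array([[514.86206217,   0.        , 321.30334348],
       [  0.        , 514.86206217, 191.0202019 ],
       [  0.        ,   0.        ,   1.        ]]), 'position': array([1075.64093883,   34.53896054,  841.12960607]), 'orientation': array([-1.83907155, -1.96243097,  0.58067892])}
top {'K': array([[411.8593662 ,   0.        , 317.27867996],
       [  0.        , 411.8593662 , 197.83829322],
       [  0.        ,   0.        ,   1.        ]]), 'position': array([528.01246008,  -8.23934464, 785.79887969]), 'orientation': array([-2.18924976,  2.17395699, -0.08620181])}
0.1 [154.35389411 605.11560835 230.62730567] [-3.91383909e-01 -3.11689670e+00  2.16692504e-03] 0.9986736633415965
```

View pics/top0.png

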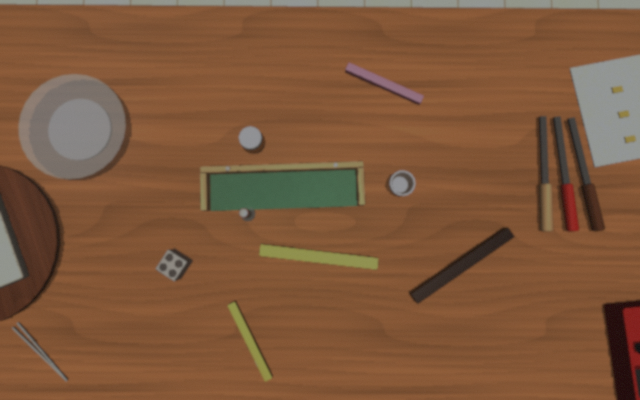

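View pics/scene0.png

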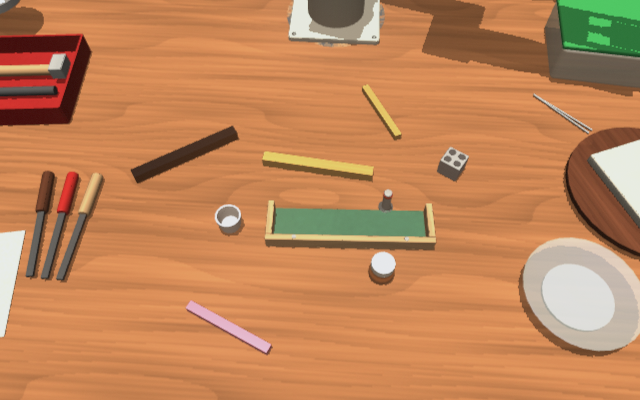

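The top view shows these bar-like things:
- a large brass bar at (319,257)
- a small brass bar at (250,340)
- a black bar at (462,265)
- a pink bar at (385,83)

Black and pink are excluded, and the larger of the remaining two is the one at (319,257), in front of the bay. The post is at (245,213), the block at (172,265), the jar at (250,138) and the pot at (402,183). I'll confirm the bar in a crop and measure.

```bash
cat > h.py <<'E'
import numpy as np, cv2
from cell import manip, snapshot, camera_params
from scipy.spatial.transform import Rotation as R
def ray(p,uv,z):
    uv=np.atleast_2d(uv).astype(float)
    d=np.c_[uv,np.ones(len(uv))]@np.linalg.inv(p['K']).T@R.from_rotvec(p['orientation']).as_matrix().T
    o=p['position']; return (o+d*((z-o[2])/d[:,2])[:,None])[:,:2]
def blobs(im,lo,hi,amin=150):
    m=cv2.inRange(cv2.cvtColor(im,cv2.COLOR_RGB2HSV),lo,hi)
    cs,_=cv2.findContours(m,cv2.RETR_EXTERNAL,cv2.CHAIN_APPROX_NONE)
    return [c[:,0] for c in sorted(cs,key=cv2.contourArea,reverse=True) if cv2.contourArea(c)>amin]
def rect(w):
    c,s,a=cv2.minAreaRect(w.astype(np.float32)); b=cv2.boxPoints((c,s,a))
    e=b[1]-b[0] if np.hypot(*(b[1]-b[0]))>np.hypot(*(b[2]-b[1])) else b[2]-b[1]
    e=e/np.hypot(*e); e*=np.sign(e[1]) # long axis to +y
    return np.array(c),sorted(s),e,np.degrees(np.arctan2(-e[0],e[1]))
E
python3 - <<'E'
from h import *
im=cv2.imread('pics/top0.png')[...,::-1]; p=camera_params('top')
hsv=cv2.cvtColor(im,cv2.COLOR_RGB2HSV)
for u,v in [(319,257),(250,340),(280,190),(285,167),(300,230),(245,213)]: print((u,v),hsv[v,u])
for n,lo,hi,z in [('brass',(24,100,90),(35,255,255),22),('green',(45,60,30),(90,255,255),0)]:
    for c in blobs(im,lo,hi): print(n,c.mean(0),rect(ray(p,c,z)))
print('jar,pot,block',ray(p,[(250,138)],45),ray(p,[(402,183)],34),ray(p,[(174,262)],40))
print('post top',ray(p,[(244,213)],50))
# wall inner top corners
print('walls',ray(p,[(207,172),(358,168),(201,170),(364,164),(204,209),(361,203)],30))
cv2.imwrite('pics/crop.png',cv2.resize(im[150:390,150:400],None,fx=2.4,fy=2.4,interpolation=2)[...,::-1])
E
```

```text
(319, 257) [ 30 117 146]
(250, 340) [ 30 124 146]
(280, 190) [66 80 99]
(285, 167) [ 25  92 142]
(300, 230) [ 13 149 125]
(245, 213) [105   4 143]
brass [318.5   256.292] (array([480.28741455, -11.28886414]), [20.51488494873047, 217.7962646484375], array([0.10854048, 0.99409205], dtype=float32), np.float32(-6.231187))
brass [249.62345679 340.98148148] (array([328.21908569, 112.49615479]), [15.325582504272461, 151.886474609375], array([0.8818689 , 0.47149462], dtype=float32), np.float32(-61.868637))
green [282.77932961 189.44134078] (array([605.43829346,  57.5541687 ]), [69.19718933105469, 279.79461669921875], array([-0.04105926,  0.99915665], dtype=float32), np.float32(2.3531835))
jar,pot,block [[694.92908907 115.11693771]] [[ 615.55888609 -163.8167481 ]] [[469.39354436 247.80202912]]
post top [[557.77810261 122.31279835]]
walls [[633.94160823 195.86802063]
 [643.38773864 -83.42516883]
 [637.59243453 207.07073745]
 [650.94392501 -94.548883  ]
 [565.41845599 199.46068937]
 [578.4879416  -88.89262625]]
```

View pics/crop.png

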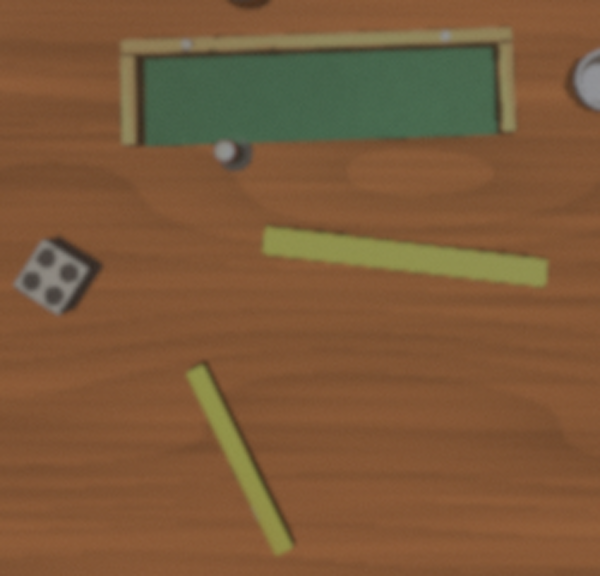

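The crop confirms the target: the larger brass bar, about 220 x 22 mm, lies in front of the bay and is yellow rather than black or pink. I'll set up a bay-frame move helper, then go to a point behind the left half of the bar.

```bash
cat >> h.py <<'E'
B0=np.array([605.4,57.6]); A=np.radians(2.35)
BX=np.array([np.cos(A),np.sin(A)]); BY=np.array([-np.sin(A),np.cos(A)])
def b2w(q): return B0+q[0]*BX+q[1]*BY
def w2b(w): w=np.asarray(w)-B0; return np.array([w@BX,w@BY])
def tool():
    s=manip.get_state(); M=R.from_rotvec(s['orientation']).as_matrix(); y=M[:2,1]
    return s,M,np.degrees(np.arctan2(y@BX,y@BY))   # phi in bay frame
def go(bx,by,z,phi):
    "turn first (deg), then shift (cm) in turned tool frame"
    s,M,ph=tool(); t=(phi-ph+90)%180-90
    M2=M@R.from_rotvec([0,0,np.radians(t)]).as_matrix()
    d=np.r_[b2w((bx,by)),z]-s['tcp_pos']
    print('turn %.1f shift cm'%t,np.round(M2.T@d/10,2),'tcp bay',w2b(s['tcp_pos'][:2]).round(1),'z %.1f phi %.1f t %.2f F'%(s['tcp_pos'][2],ph,s['time_s']),s['contact_force'].round(1))
def bar(name=None):
    im=snapshot('top'); p=camera_params('top')
    if name: cv2.imwrite(name,im[...,::-1])
    best=[]
    for c in blobs(im,(24,100,70),(35,255,255),100):
        w=ray(p,c,22); r=rect(w)
        best.append((r[1][1],r[0],r[3],c))
    for L,c,a,_ in best: print('brass L %.0f bay'%L,w2b(c).round(1),'phi %.1f'%(-(a-2.35)))
E
python3 - <<'E'
from h import *
bar(); go(-155,-4,110,8.6)
E
```

```text
brass L 218 bay [-127.8  -63.6] phi 8.6
brass L 152 bay [-274.7   66.3] phi 64.3
turn -8.1 shift cm [-35.53 -52.22  12.12] tcp bay [-428.2  565.6] z 230.7 phi 16.7 t 0.15 F [-0.2  0.3  0.5]
```

Call:
{"name": "apply_moves", "arguments": {"steps": [[0,[0,0,0],-4],[0,[0,0,0],-4.1],[0,[-2.2,-3.3,0.6],0],[0,[-2.2,-3.3,0.6],0],[0,[-2.2,-3.3,0.6],0],[0,[-2.2,-3.3,0.6],0],[0,[-2.2,-3.3,0.6],0],[0,[-2.2,-3.3,0.6],0],[0,[-2.2,-3.3,0.6],0],[0,[-2.2,-3.3,0.6],0],[0,[-2.2,-3.3,0.6],0],[0,[-2.2,-3.3,0.6],0]]}}

```text
time_s: 1.35
tcp_pos: [337.9, 252.3, 171.2]
orientation: [0.17, 3.137, 0.0]
contact_force: [0.1, 0.7, 0.9]
width: -0.001
finger_force: 0.0
```

Call:
{"name": "apply_moves", "arguments": {"steps": [[0,[-2.2,-3.2,1],0],[0,[-2.2,-3.2,1],0],[0,[-2.2,-3.2,1],0],[0,[-2.2,-3.2,1],0],[0,[-2.2,-3.2,1],0],[0,[0,0,0],0],[0,[0,0,0],0]]}}

```text
time_s: 2.05
tcp_pos: [429.4, 82.0, 121.0]
orientation: [-0.174, -3.136, 0.0]
contact_force: [-0.1, -0.9, 0.0]
width: 0.0
finger_force: 0.0
```

```bash
python3 - <<'E'
from h import *
go(-155,-4,5,8.6); print(tool()[0]['width'])
E
```

```text
turn -0.1 shift cm [-2.51 -3.22 11.6 ] tcp bay [-174.8   31.6] z 121.0 phi 8.7 t 2.05 F [-0.1 -0.9  0. ]
0.0004674549090157851
```

Call:
{"name": "apply_moves", "arguments": {"steps": [[0,[-1.3,-1.6,2.5],0],[0,[-1.2,-1.6,2.5],0],[0,[0,0,3],0],[0,[0,0,2.5],0],[0,[0,0,1.1],0],[0,[0,0,0],0],[0,[0,0,0],0]]}}

```text
time_s: 2.75
tcp_pos: [451.1, 48.9, 5.9]
orientation: [0.168, 3.137, 0.0]
contact_force: [0.4, -0.3, 0.3]
width: 0.0
finger_force: 0.0
```

```bash
python3 - <<'E'
from h import *
bar('pics/top1.png'); go(-142,-4,5,8.6)
E
```

```text
brass L 129 bay [-134.4 -107.6] phi 8.6
turn 0.1 shift cm [-1.22  0.03  0.13] tcp bay [-154.1   -2.5] z 6.3 phi 8.5 t 2.80 F [-0.4  0.  -0.1]
```

View pics/top1.png

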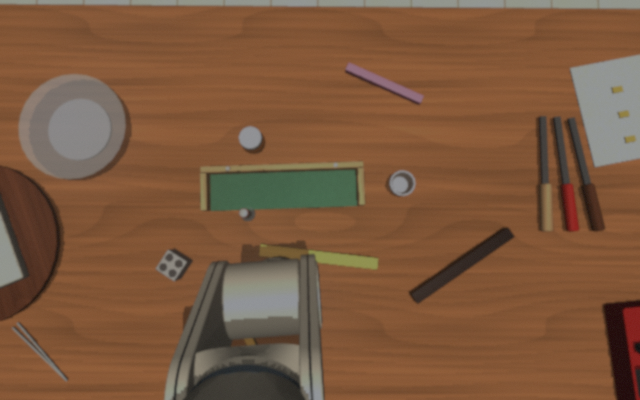

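The arm at (250,320) hides the bar's left half in the top view. The closed fingers are behind the bar, so I'll push now and turn the tool as the bar turns.

Call:
{"name": "apply_moves", "arguments": {"steps": [[0,[-0.6,0,0.1],0],[0,[-0.6,0,0],0],[0,[-0.4,0,0],2],[0,[-0.4,0,0],2],[0,[-0.4,0,0],2],[0,[-0.4,0,0],2],[0,[-0.4,0,0],2],[0,[-0.4,0,0],2],[0,[-0.4,0,0],2],[0,[0,0,0],0],[0,[0,0,0],0]]}}

```text
time_s: 3.9
tcp_pos: [490.9, 41.0, 4.7]
orientation: [0.55, 3.092, 0.0]
contact_force: [0.7, 0.6, 0.3]
width: -0.003
finger_force: 0.0
```

```bash
python3 - <<'E'
from h import *
bar(); go(-142,-4,5,8.6)
im=snapshot('scene'); cv2.imwrite('pics/s1.png',im[...,::-1]); p=camera_params('scene')
for c in blobs(im,(15,120,150),(35,255,255),100):
    if abs(c.mean(0)-[320,165]).max()<120: r=rect(ray(p,c,22)); print(c.mean(0),r[1],w2b(r[0]),2.35-r[3])
E
```

```text
brass L 102 bay [-132.3 -127. ] phi 18.8
turn -13.9 shift cm [ 2.76  0.38 -0.04] tcp bay [-115.2  -11.9] z 4.7 phi 22.5 t 3.95 F [-0.5  0.8 -0.7]
[313.23111111 169.00888889] [24.143108367919922, 220.15982055664062] [-113.71365106  -74.59973209] 19.401688
[384.8        113.44444444] [14.72069263458252, 127.58080291748047] [-262.07661902   70.78084371] 65.15344
```

View pics/s1.png

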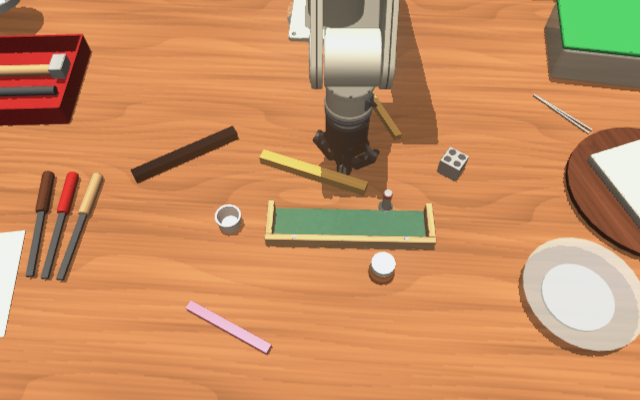

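The bar has turned to about 19°, with its left tip at scene pixel (366,187), clear of the post at (388,200). I'll continue to about 32°.

Call:
{"name": "apply_moves", "arguments": {"steps": [[0,[-0.4,0,0],1.5],[0,[-0.4,0,0],1.5],[0,[-0.4,0,0],1.5],[0,[-0.4,0,0],1.5],[0,[-0.4,0,0],1.5],[0,[-0.4,0,0],1.5],[0,[0,0,0],0],[0,[0,0,0],0]]}}

```text
time_s: 4.8
tcp_pos: [512.8, 31.0, 4.3]
orientation: [0.792, 3.039, 0.0]
contact_force: [-0.1, -0.8, 0.3]
width: 0.0
finger_force: 0.0
```

```bash
cat >> h.py <<'E'
def sbar(name=None):
    im=snapshot('scene'); p=camera_params('scene')
    if name: cv2.imwrite(name,im[...,::-1])
    for c in blobs(im,(15,120,150),(35,255,255),100):
        if abs(c.mean(0)-[320,165]).max()<120:
            r=rect(ray(p,c,22)); print('scene',c.mean(0).round(),np.round(r[1]),w2b(r[0]).round(1),'phi %.1f'%(2.35-r[3]))
E
python3 - <<'E'
from h import *
bar(); sbar(); go(-142,-4,5,30)
E
```

```text
brass L 93 bay [-132.1 -136.5] phi 29.9
scene [308. 174.] [ 24. 221.] [-102.   -84.3] phi 29.1
scene [386. 117.] [ 14. 102.] [-250.6   76. ] phi 64.6
turn -1.6 shift cm [ 5.09 -0.79 -0.07] tcp bay [-94.  -22.6] z 4.3 phi 31.6 t 4.90 F [ 1.4  0.3 -0.4]
```

Call:
{"name": "apply_moves", "arguments": {"steps": [[0,[-0.3,0,0],1],[0,[-0.2,0,0],0],[0,[0,0,0],0],[0,[0.5,0,0],0],[0,[1,0,0],0],[0,[1,0,-2],0],[0,[0,0,-4],0],[0,[3,0,-2],0],[0,[4,0,0],0],[0,[4,0,0],0],[0,[0,0,0],0],[0,[0,0,0],0]]}}

```text
time_s: 6.1
tcp_pos: [398.9, 97.3, 84.5]
orientation: [0.816, 3.033, 0.0]
contact_force: [1.4, -0.0, -0.0]
width: 0.002
finger_force: 0.0
```

```bash
python3 - <<'E'
from h import *
bar(); sbar(); go(-142,-4,5,32)
E
```

```text
brass L 218 bay [-100.2  -83.6] phi 31.1
scene [308. 175.] [ 24. 221.] [-100.3  -85.8] phi 30.6
scene [391. 123.] [14. 66.] [-234.3   84.1] phi 64.8
turn -0.5 shift cm [-7.9  -1.16  7.96] tcp bay [-203.    47.7] z 84.6 phi 32.5 t 6.20 F [0.3 0.2 0.5]
```

Both views agree: bar at bay (-100,-84), φ 31°. The line clears the post by about 9 mm. Next I'll push axially on the right end.

```bash
python3 - <<'E'
from h import *
go(-171,-201,5,31.1)
p=camera_params('top'); print('black',[w2b(x).round() for x in ray(p,[(411,297),(417,302),(419,290)],20)])
E
```

```text
turn -1.4 shift cm [-15.57 -19.65   7.96] tcp bay [-203.    47.7] z 84.6 phi 32.5 t 6.20 F [0.3 0.2 0.5]
black [array([-208., -231.]), array([-217., -241.]), array([-196., -246.])]
```

Call:
{"name": "apply_moves", "arguments": {"steps": [[0,[0,0,0],-1.4],[0,[-2.6,-3.3,0],0],[0,[-2.6,-3.3,0],0],[0,[-2.6,-3.3,0],0],[0,[-2.6,-3.3,0],0],[0,[-2.6,-3.3,0],0],[0,[-2.6,-3.2,0],0],[0,[0,0,2],0],[0,[0,0,3],0],[0,[0,0,2.9],0],[0,[0,0,0],0],[0,[0,0,0],0]]}}

```text
time_s: 7.4
tcp_pos: [441.3, -151.4, 5.1]
orientation: [-0.781, -3.041, -0.0]
contact_force: [0.2, 0.3, 0.6]
width: 0.003
finger_force: 0.0
```

```bash
python3 - <<'E'
from h import *
sbar(); go(-171,-201,5,31.1)
E
```

```text
scene [308. 175.] [ 24. 220.] [-100.   -85.3] phi 30.7
scene [382. 110.] [ 16. 154.] [-271.8   66.2] phi 64.7
turn -0.1 shift cm [-0.02  0.15  0.08] tcp bay [-171.9 -202.2] z 5.8 phi 31.2 t 7.45 F [0.7 0.6 0.6]
```

Call:
{"name": "apply_moves", "arguments": {"steps": [[0,[0,0.7,0],0],[0,[0,0.6,0],0],[0,[0,0.4,0],0],[0,[0,0.5,0],0],[0,[0,0.5,0],0],[0,[0,0.5,0],0],[0,[0,0.5,0],0],[0,[0,0.5,0],0],[0,[0,0.5,0],0],[0,[0,0.5,0],0],[0,[0,0,0],0]]}}

```text
time_s: 8.55
tcp_pos: [467.2, -105.0, 6.0]
orientation: [0.78, 3.042, -0.0]
contact_force: [0.4, 0.2, 0.5]
width: 0.002
finger_force: 0.0
```

```bash
python3 - <<'E'
from h import *
sbar('pics/s2.png');bar('pics/t2.png'); go(-171,-201,5,31.1)
E
```

```text
scene [325. 185.] [ 24. 218.] [-79.1 -51.6] phi 31.3
scene [382. 110.] [ 16. 154.] [-271.9   66.3] phi 65.1
brass L 147 bay [-60.8 -20. ] phi 31.1
brass L 42 bay [-225.2   90.2] phi 64.3
turn -0.0 shift cm [-0.05 -5.11  0.07] tcp bay [-145.  -156.9] z 5.7 phi 31.1 t 8.65 F [0.1 0.5 0.8]
```

View pics/s2.png

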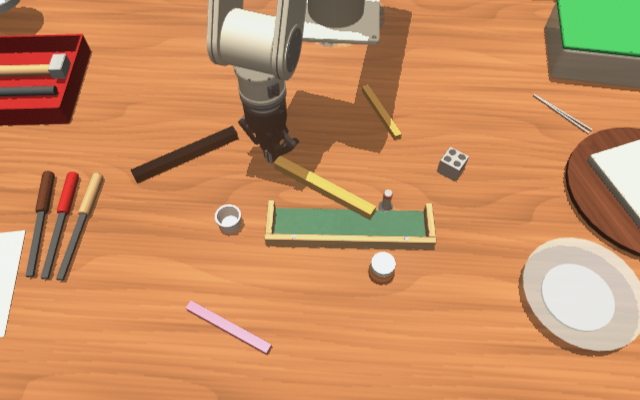

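The scene view shows the bar tip (375,211) entering the mouth beside the post (388,200), and the angle is holding at 31°. The push continues.

Call:
{"name": "apply_moves", "arguments": {"steps": [[0,[0,0.5,0],0],[0,[0,0.5,0],0],[0,[0,0.5,0],0],[0,[0,0.5,0],0],[0,[0,0.5,0],0],[0,[0,0.5,0],0],[0,[0,0.5,0],0],[0,[0,0.5,0],0],[0,[0,0.5,0],0],[0,[0,0.5,0],0],[0,[0,0,0],0]]}}

```text
time_s: 9.75
tcp_pos: [490.7, -61.3, 5.4]
orientation: [-0.781, -3.043, -0.0]
contact_force: [0.3, -1.3, -0.6]
width: 0.003
finger_force: 0.1
```

```bash
python3 - <<'E'
from h import *
sbar('pics/s3.png');bar('pics/t3.png'); go(-171,-201,5,31.1)
E
```

```text
scene [347. 196.] [ 24. 219.] [-53.3  -9.6] phi 31.6
scene [381. 110.] [ 16. 154.] [-272.4   65.6] phi 64.2
brass L 146 bay [-34.8  22.6] phi 31.6
turn -0.1 shift cm [ -0.07 -10.09   0.03] tcp bay [-119.5 -114.3] z 5.3 phi 31.2 t 9.85 F [0.3 0.5 0.8]
```

View pics/t3.png

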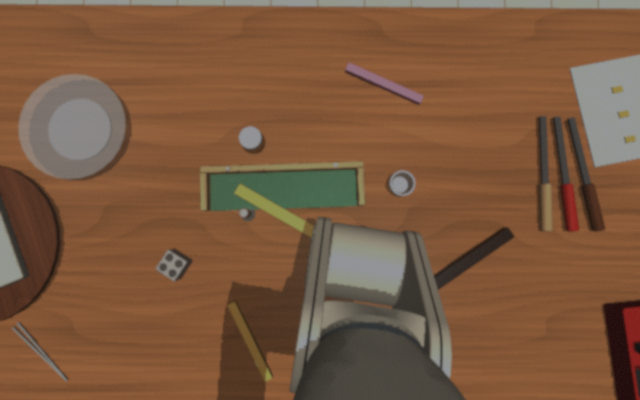

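The top view shows the left tip at (238,188), behind the post at (246,213). A little more axial push, then I'll retreat and move behind the bar for the swing.

Call:
{"name": "apply_moves", "arguments": {"steps": [[0,[0,0.5,0],0],[0,[0,0.5,0],0],[0,[0,0.2,0],0],[0,[0,0,0],0],[0,[0,-0.6,0],0],[0,[0,-1,0],0],[0,[0,-1.4,-2],0],[0,[2,0,-3],0],[0,[4,0,-3],0],[0,[4,0,0],0],[0,[0,0,0],0],[0,[0,0,0],0]]}}

```text
time_s: 11.05
tcp_pos: [393.9, -29.4, 85.6]
orientation: [0.781, 3.042, 0.0]
contact_force: [0.2, -0.3, -0.2]
width: 0.002
finger_force: 0.0
```

```bash
python3 - <<'E'
from h import *
sbar();bar('pics/t4.png')
ph=np.radians(31.3); u=np.array([np.sin(ph),np.cos(ph)]); n=np.array([np.cos(ph),-np.sin(ph)])
q=np.array([-47,1])-40*u-34*n; print(q); go(*q,5,31.3)
E
```

```text
scene [352. 199.] [ 24. 221.] [-47.4   0.1] phi 31.5
scene [382. 110.] [ 16. 154.] [-271.8   66.2] phi 64.7
brass L 218 bay [-47.2   2.1] phi 31.4
brass L 117 bay [-259.1   73.8] phi 64.3
[-96.8323647 -15.5147034]
turn 0.1 shift cm [-6.66 11.45  8.06] tcp bay [-213.3  -78.7] z 85.4 phi 31.2 t 11.15 F [0.7 0.7 1.1]
```

Call:
{"name": "apply_moves", "arguments": {"steps": [[0,[-2.2,3.9,0],0],[0,[-2.2,3.8,0],0],[0,[-2.2,3.8,2],0],[0,[0,0,3],0],[0,[0,0,3],0],[0,[0,0,0],0],[0,[-0.6,0,0],0],[0,[-0.6,0,0],0],[0,[-0.4,0,0],-1.5],[0,[-0.4,0,0],-1.5],[0,[-0.4,0,0],-1.5],[0,[0,0,0],0]]}}

```text
time_s: 12.35
tcp_pos: [529.4, 28.1, 6.0]
orientation: [0.661, 3.07, 0.0]
contact_force: [-1.4, 0.1, 0.9]
width: -0.001
finger_force: 0.5
```

Call:
{"name": "apply_moves", "arguments": {"steps": [[0,[-0.4,0,0],-1.5],[0,[-0.4,0,0],-1.5],[0,[-0.4,0,0],-1.5],[0,[-0.4,0,0],-1.5],[0,[0,0,0],0]]}}

```text
time_s: 12.85
tcp_pos: [544.8, 22.2, 5.3]
orientation: [0.498, 3.1, 0.0]
contact_force: [-0.6, -0.6, 0.2]
width: -0.001
finger_force: 0.3
```

```bash
python3 - <<'E'
from h import *
sbar('pics/s5.png');bar(); go(-171,-201,5,20)
E
```

```text
scene [348. 208.] [ 25. 220.] [-27.4  -5.9] phi 21.9
scene [389. 120.] [14. 87.] [-243.6   79.3] phi 64.5
turn -0.7 shift cm [  4.49 -19.54   0.02] tcp bay [-62.  -32.8] z 5.4 phi 20.7 t 12.95 F [-0.2 -0.2  0.5]
```

View pics/s5.png

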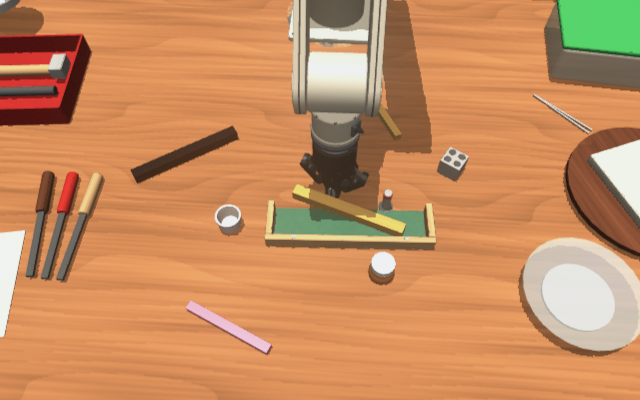

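The scene view shows the left end behind the post at (404,229) and the right end at (298,190), clear of the right wall. The swing goes on.

Call:
{"name": "apply_moves", "arguments": {"steps": [[0,[-0.4,0,0],-1.7],[0,[-0.4,0,0],-1.7],[0,[-0.4,0,0],-1.7],[0,[-0.4,0,0],-1.7],[0,[-0.4,0,0],-1.7],[0,[-0.4,0,0],-1.7],[0,[-0.4,0,0],-1.7],[0,[-0.4,0,0],-1.7],[0,[0,0,0],0]]}}

```text
time_s: 13.85
tcp_pos: [575.3, 15.5, 5.3]
orientation: [0.129, 3.138, -0.0]
contact_force: [-0.7, -1.6, 0.3]
width: 0.001
finger_force: 0.4
```

```bash
python3 - <<'E'
from h import *
sbar('pics/s6.png');bar(); go(-171,-201,5,0)
E
```

```text
scene [347. 219.] [ 23. 221.] [-2.3 -8.2] phi 11.7
scene [387. 117.] [ 15. 103.] [-251.    75.9] phi 65.2
turn -7.1 shift cm [ 13.92 -16.02   0.02] tcp bay [-31.8 -40.8] z 5.3 phi 7.1 t 13.95 F [-0.4  0.5  0.1]
```

Call:
{"name": "apply_moves", "arguments": {"steps": [[0,[-0.4,0,0],-0.6],[0,[-0.4,0,0],-1],[0,[-0.4,0,0],-1.5],[0,[-0.4,0,0],-1.5],[0,[-0.3,0,0],-1.5],[0,[-0.3,0,0],-1],[0,[0,0,0],0]]}}

```text
time_s: 14.65
tcp_pos: [597.6, 14.8, 5.4]
orientation: [-0.067, 3.14, 0.0]
contact_force: [0.2, 0.1, -0.9]
width: -0.002
finger_force: 0.1
```

```bash
python3 - <<'E'
from h import *
sbar('pics/s7.png');bar(); go(2,-40,5,0)
E
```

```text
scene [348. 227.] [ 22. 218.] [16.1 -5.9] phi 3.8
scene [387. 117.] [ 16. 106.] [-252.   75.] phi 65.2
turn 0.0 shift cm [-1.16  0.25  0.05] tcp bay [ -9.6 -42.5] z 5.5 phi -0.0 t 14.75 F [ 1.  -0.3  0. ]
```

Call:
{"name": "apply_moves", "arguments": {"steps": [[0,[-0.3,0,0],0],[0,[-0.3,0,0],0],[0,[-0.3,0,0],0],[0,[-0.1,0,0],0],[0,[-0.1,0,0],0],[0,[0,0,0],0]]}}

```text
time_s: 15.35
tcp_pos: [607.6, 15.1, 5.3]
orientation: [0.065, -3.141, 0.0]
contact_force: [-4.2, -1.0, 3.2]
width: -0.001
finger_force: 2.1
```

```bash
python3 - <<'E'
from h import *
sbar('pics/s8.png');bar(); go(2,-40,5,0)
E
```

```text
scene [347. 231.] [ 29. 219.] [26.9 -4.7] phi 0.3
scene [387. 117.] [ 16. 106.] [-252.   75.] phi 65.2
turn 0.0 shift cm [-0.16  0.25  0.03] tcp bay [  0.4 -42.5] z 5.3 phi -0.0 t 15.45 F [-4.4 -1.7  2. ]
```

Call:
{"name": "apply_moves", "arguments": {"steps": [[0,[-0.1,0,0],0],[0,[-0.1,0,0],0],[0,[0,0,0],0],[0,[0,0,0],0]]}}

```text
time_s: 15.85
tcp_pos: [608.9, 15.2, 5.2]
orientation: [0.066, -3.139, 0.0]
contact_force: [-7.0, -0.3, 4.7]
width: 0.002
finger_force: 3.2
```

Call:
{"name": "apply_moves", "arguments": {"steps": [[0,[-0.1,0,0],0],[0,[-0.1,0,0],0],[0,[-0.1,0,0],0],[0,[0,0,0],0],[0,[0,0,0],0]]}}

```text
time_s: 16.35
tcp_pos: [608.9, 15.3, 4.8]
orientation: [0.065, -3.133, 0.0]
contact_force: [-13.9, -1.6, 9.8]
width: -0.001
finger_force: 7.2
```

The bar is hard against the wall: the force is rising and the TCP has stopped. I'll back off and look.

Call:
{"name": "apply_moves", "arguments": {"steps": [[0,[0.5,0,0],0],[0,[1,0,0],0],[0,[2,0,0],0],[0,[3,0,-2],0],[0,[3,0,-4],0],[0,[4,0,-3],0],[0,[4,0,0],0],[0,[4,0,0],0],[0,[0,0,0],0],[0,[0,0,0],0]]}}

```text
time_s: 17.35
tcp_pos: [398.2, 6.4, 95.8]
orientation: [-0.065, 3.139, -0.0]
contact_force: [1.1, -0.3, 0.1]
width: 0.0
finger_force: 0.0
```

```bash
python3 - <<'E'
from h import *
sbar('pics/s9.png');bar('pics/t9.png'); go(2,-40,5,0)
a=cv2.imread('pics/t9.png')[130:230,180:420];b=cv2.imread('pics/s9.png')[170:270,210:450]
cv2.imwrite('pics/end.png',cv2.resize(np.vstack([a,b]),None,fx=3,fy=3,interpolation=2)[:600])
# shifts of jar/pot/block
i0=cv2.imread('pics/top0.png').astype(int);i9=cv2.imread('pics/t9.png').astype(int)
for n,(u,v) in dict(jar=(250,138),pot=(402,183),block=(172,265)).items(): print(n,abs(i0-i9)[v-16:v+16,u-16:u+16].max())
im=i9.astype(np.uint8)[...,::-1]; p=camera_params('top')
for c in blobs(np.ascontiguousarray(im),(45,60,30),(90,255,255)): print(rect(ray(p,c,0))[1:])
E
```

```text
scene [348. 231.] [ 17. 218.] [21.9 -5.1] phi -0.0
scene [382. 110.] [ 16. 154.] [-271.8   66.2] phi 64.7
brass L 219 bay [22.8 -3.8] phi -0.0
brass L 35 bay [-222.    91.7] phi 64.3
turn 0.0 shift cm [-20.92   0.27   9.13] tcp bay [-207.5  -42.7] z 95.7 phi -0.0 t 17.45 F [-0.8 -0.4 -0.2]
jar 7
pot 7
block 7
([68.20198059082031, 279.8028259277344], array([-0.03882957,  0.9992458 ], dtype=float32), np.float32(2.2253296))
```

View pics/end.png

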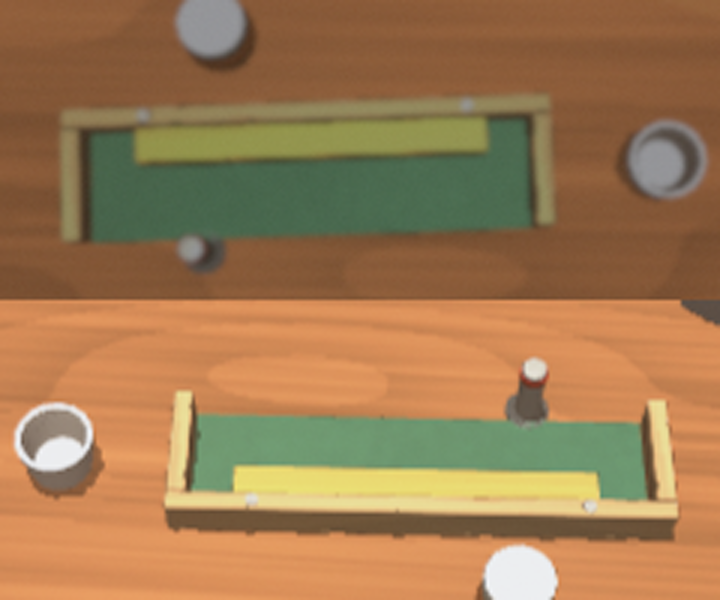

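The bar lies flush along the back wall at 0.0° to the bay, with its left end behind the post. The jar, pot and block have not moved, and the hand is clear.

```bash
python3 -c "
from cell import manip; print(manip.sign_off())"
```

```text
the job is handed in; nothing more can be done
None
```

The larger brass bar is in the bay, flush along the back wall with its left end behind the post; it was only pushed, the jar, block and pot did not move, the hand is clear, and the job was handed in at about 17.5 s of the 72 s.

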